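# Clamp the eye link under the quick-thread screw

## Robot

A 6-joint arm with a two-finger parallel gripper is mounted at the origin on a cart in front of the work surface, level with it; the furniture and walls round the work are solid. World frame = base frame: x ahead of the robot, y to its left, z up, the work surface at z = 0. Lengths are in m, angles in rad, forces in N, time in s.
With the tool pointing down it reaches from about 0.25 to 0.775 m from the base axis. Payload 4 kg.
Tool frame: the origin (TCP) lies at the very end of the fingers, on their centre line; the grasp point (between the pads) lies 19 mm behind it (robot.hold_point_z is the distance from the TCP to the grasp point, in m); z points along the fingers, y is the line along which they close (so a half turn about z gives the same grasp; the last joint's range is limited). The gripper opens to 94 mm and grips with 3 to 60 N. Pads are 16 mm wide; open, the fingers measure 119 mm over their backs; the gripper's body (75 mm by 177 mm) begins 78 mm behind the grasp point.
Start: joints at [-1.312, 0.087, 1.371, -0, 1.684, -0.103], TCP at [0.195, -0.514, 0.171] pointing down, gripper open.
Joint ranges: [-3.1, 3.1], [-0.76, 2.03], [0.27, 2.55], [-1.08, 4.22], [0.17, 2.65], [-2.57, 2.57]. Speed limits (rad/s): [2.79, 2.79, 3.14, 3.14, 3.14, 3.14].

## Interface

Orientations are given as [roll, pitch, yaw] about the fixed x, y, z axes, in that order (R = Rz(yaw) Ry(pitch) Rx(roll)).
In Python, from bench import robot gives the robot as it stands.
- The arm moves only by the tool carry_out, never from a script. Its argument "steps" is a list of rows, each a list of 3 entries, a list of its own where there are three numbers: the shift along the tool's x, y, z in m, then the turn about the tool's z in units of 10 degrees (1.0 is 10 degrees), then the closure, from -1 (fully open) to 1 (shut). In form: [[[tx, ty, tz], roll, jaw], ...]. A call has 1 to 10 rows; each row is the pose to reach, as a shift and turn from the pose commanded when the call began, along the tool's axes at that moment; what a row does not reach only later rows make up. A row lasts 1/8 s, in which the tool goes at most 62.5 mm and 10.7 degrees, less where a joint would pass 70% of its speed; a pose out of reach is approached as far as the arm can. A call with a gripper value outside its range is refused whole. The fingers move at their own pace and stop on an object; the grip force is fixed at half the most. Time passes only in rows, so rows that repeat a pose let the fingers close. It gives the time, the measured TCP pose, the force, the opening and the grip force at its end, in the units of the state.
- robot.get_obs(): the state, without advancing time (a new reading comes with each control period).
- robot.snapshot(name): name is "scene" or "side" or "wrist"; returns a dict with "image" (400x640x3 uint8, red, green, blue), "z_map" (400x640 float32, m along the optical axis (not along the pixel's ray), 0 where there is no reading), "mtx" (3x3 intrinsics, pixels), "R" (3x3) and "t" (3): a world point X has camera coordinates R X + t. Camera axes: x right, y down, z forward; pixel columns grow to the right and rows downward; lengths in m; the calibration is good to about 2 mm. A picture is of the moment at which its call begins.
- robot.close_job(): hands the job in; it is judged then, once.
The state is a dict: "time": time; "joint_positions": joint angles; "qvel": joint speeds; "joint_torque": joint torques, N m; "tool_pos": TCP position; "ee_rot": TCP orientation; "wrist_force": force on the tool from outside, world axes, zero at the start; "wrist_torque": the same for the moment, N m; "width": finger opening in m; "finger_force": force on a finger pad.
Only numpy, scipy, OpenCV 4.12 (cv2) and the standard library are available. Lean on these libraries where they do the work, as an engineer would, in place of code of your own. Each camera call takes 0.05 s, during which the arm holds its last target. There are 200 camera calls.

## Task

Take the link with the round eye out of the rack and lay it flat on the seat of the screw clamp, plain end first and fully home against the stop, so that the eye points out of the clamp. Then turn the black knob clockwise, following it as it sinks, until the sprung foot holds the link firmly, and let go. Leave the square-headed link in its rack.

Things in the scene. Friction and masses are not known exactly. Their poses are not given: they have to be found in the camera images.
- eye_link_mid (a point): Round-eyed steel link, loose, 0.1 to 0.16 kg: flat bar 160 mm long, 20 wide, 10 thick. Point half-way along its length, 5 mm above its underside. x runs along the bar to the plain square end, 80 mm away; the other end is a round eye, 30 mm across with a 12 mm hole, centred at x = -65 mm. z is up. Centre of mass within 3 mm of here.
- eye_link_tip (a point): Centre of the plain end face of the round-eyed link, half-way up; axes as the link's.
- eye_link_regrasp (a point): Point on the round-eyed link, half-way up, 34 mm from its middle towards the eye (sunk in the rack's pocket at first). To lay the link into the clamp it must be held across the bar about here: held where the rack is open, the gripper's body would run into the knob before the link is home, so first set it down on the table and take it again.
- square_link_mid (a point): The other link, which stays in the rack: the same bar, but its head is a solid 30 mm square without a hole. Point and axes as for the round-eyed link. The two may lie in either pocket.
- rack: Fixed rack, 180 (x) by 152 (y) by 30 mm high, grey blocks on an aluminium plate; origin: centre of its underside. Two pockets along x, at y = +36 and -36 mm, floors 18 and tops 30 mm above the table; each holds a link, head towards -x, middle over the rack's x = 0, underside on the floor, 2 mm play each side of the bar. Heads are sunk: fingers cannot get beside them.
- rack_gap (a point): Middle of the rack's open stretch (rack x = 0 to 52 mm, here x = 26, y = 0; at half the height of the links). Across it the blocks are missing, down to the plate 5 mm above the table, so fingers go in beside the bars; only here can a link be taken, 26 mm from its middle towards its plain end. Axes as the rack's.
- clamp_seat (a point): Fixed screw clamp: point on the flat seat, 26 mm above the table, under the screw's axis. x points into the clamp; with the link home its x axis points the same way. Two side guides, 7 mm high and 26 mm apart, run from x = -12 to +18 mm and open wider from x = -12 to -24. Arm over the seat, 30 mm wide, underside 66 and top 86 mm above the table.
- clamp_stop (a point): Where the centre of the link's plain end comes when home: on the stop (face of the column that carries the arm), 18 mm into the clamp from the screw's axis, 5 mm above the seat. Axes as the seat's.
- clamp_post (a point): Top of the support post, as high as the seat, 14 mm wide across, 12 mm along the link; 76 mm out from the screw's axis. A link home at the stop lies level on seat and post by itself when let go; its eye end hangs free beyond the post.
- knob_grip (a point): Centre of the black ribbed knob on top of the screw, half-way up it: upright cylinder, 36 mm in diameter, 28 mm high. It sinks as it is turned clockwise seen from above, 30 mm a full turn (4.77 mm per rad), and rises the other way. It is 120 mm above the table with the joint at 0; the arm's bush under it is 90 mm above the table.
- knob (a joint): Angle of the knob, rad: 0 fully up, growing clockwise seen from above, to 3.9. At the start 0.2 to 0.8, the foot then 10 to 7 mm above a lying link; it meets the link at about 2.3 rad. It stays where it is left; turning takes about 0.1 N m, little more when the foot presses.
- foot (a joint): How far the sprung foot (16 mm disc under the screw) is pushed into the screw, m: 0 when it touches nothing, at most 0.006; spring 2500 N/m. Once the foot has met the link it grows by 4.77 mm per rad of the knob; 3 mm (knob at about 2.95 rad) is a firm hold.

How it is judged:
By the outcome, as a careful person would: the job done as asked, in the order asked, and still so for the second after the job is handed in, with the robot touching nothing.
It also fails if it takes over 69 s, if anything falls off the work surface, if the arm or the gripper's body presses on something with over 40 N, if the wrist force passes 120 N, or if a joint passes its speed limit or range.

## Working session

There is one attempt and no reset: what is moved stays moved. The work goes in short steps, Python scripts to look and compute and a tool call to move; the robot and the scene stay as the last step left them, time stands still between calls to the robot, and variables do not carry over. Pictures are saved under pics/ and viewed, at most 10 in all, crops included, and the job is handed in when it is done.

Besides the shell and the picture viewer there is one more tool, called as name(argument=value, ...) on one line, values as JSON. carry_out: Moves the arm, as the interface text tells. Its arguments: {"type":"object","properties":{"steps":{"type":"array","items":{"type":"array"}}},"required":["steps"]}

```bash
mkdir -p pics; python3 - <<'E'
from bench import robot
import numpy as np,cv2
o=robot.get_obs();print(o['time'],o['tool_pos'],o['ee_rot'],o['width'])
for n in("scene","side"):
    s=robot.snapshot(n);np.savez(f"{n}0.npz",**s);cv2.imwrite(f"pics/{n}0.png",s['image'][:,:,::-1])
    print(n,s['mtx'].tolist(),(-s['R'].T@s['t']).round(3))
E
```

```text
0.0 [ 0.19450074 -0.51380952  0.1693364 ] [-3.13946272e+00 -1.94007188e-04  3.61742194e-01] 0.09414510056650513
scene [[497.5439213639, 0.0, 314.2401463867275], [0.0, 497.5439213639, 202.07794419540116], [0.0, 0.0, 1.0]] [-0.509 -0.801  1.066]
side [[442.45134005655984, 0.0, 320.9576342211339], [0.0, 442.45134005655984, 189.446330209809], [0.0, 0.0, 1.0]] [-0.092 -1.06   0.635]
```

View pics/scene0.png

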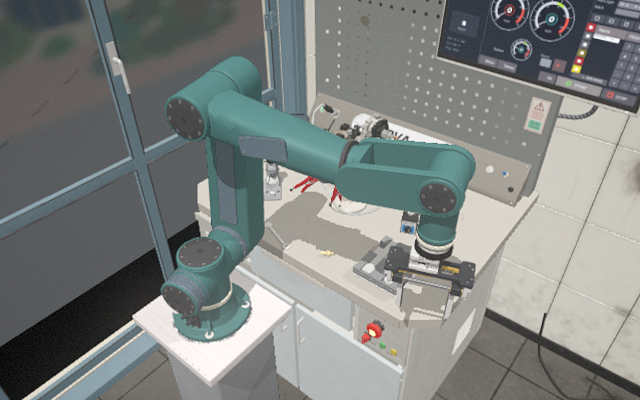

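View pics/side0.png

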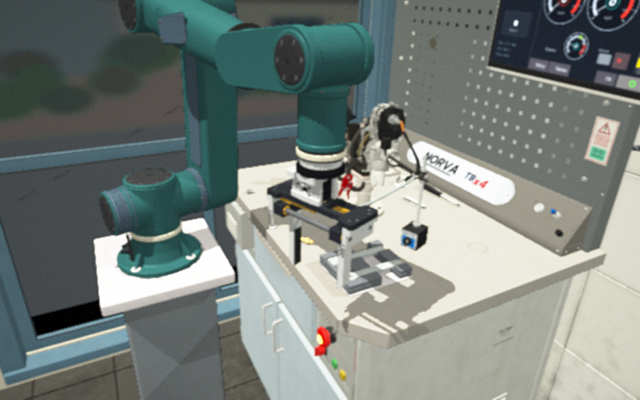

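Side view: the rack is under the gripper at about (370,265). In the scene view something upright at (272,180) may be the clamp. Next I take the wrist view and an enlarged crop of that spot.

```bash
cat > h.py <<'E'
import numpy as np,cv2
from bench import robot
def snap(n,tag):
    s=robot.snapshot(n);np.savez(f"{tag}.npz",**s);cv2.imwrite(f"pics/{tag}.png",s['image'][:,:,::-1]);return s
def cloud(s):
    z=s['z_map'];v,u=np.mgrid[:z.shape[0],:z.shape[1]]
    c=np.stack([u,v,np.ones_like(z)],-1)@np.linalg.inv(s['mtx']).T*z[...,None]
    w=(c-s['t'])@s['R'];w[z==0]=np.nan;return w
E
python3 - <<'E'
from h import *
s=snap("wrist","wrist0");w=cloud(s);print((-s['R'].T@s['t']).round(3))
for n in("scene","side"):
    d=np.load(n+"0.npz");W=cloud(d)
    if n=="scene":
        a=cv2.resize(d['image'][140:240,220:380,::-1],(640,400),interpolation=cv2.INTER_CUBIC);
        cv2.imwrite("pics/crop0.png",a)
        for p in[(272,165),(272,180),(272,195),(345,205),(327,253)]:print(p,W[p[1],p[0]].round(3))
for p in[(100,100),(320,200),(500,100),(100,300),(500,300)]:print(p,w[p[1],p[0]].round(3))
E
```

```text
[ 0.266 -0.488  0.384]
(272, 165) [0.533 0.269 0.092]
(272, 180) [0.528 0.27  0.03 ]
(272, 195) [0.473 0.219 0.018]
(345, 205) [ 0.583 -0.019  0.021]
(327, 253) [ 0.366 -0.112  0.012]
(100, 100) [ 0.11  -0.039 -0.363]
(320, 200) [-0.072 -0.623 -0.899]
(500, 100) [ 0.527 -1.111 -0.899]
(100, 300) [ 0.209 -0.457  0.319]
(500, 300) [ 0.236 -0.55   0.307]
```

View pics/wrist0.png

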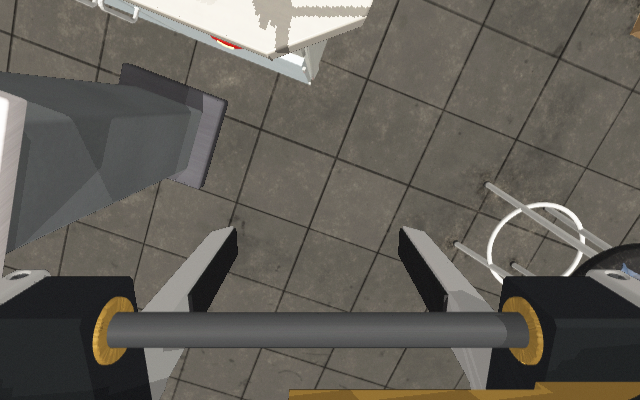

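View pics/crop0.png

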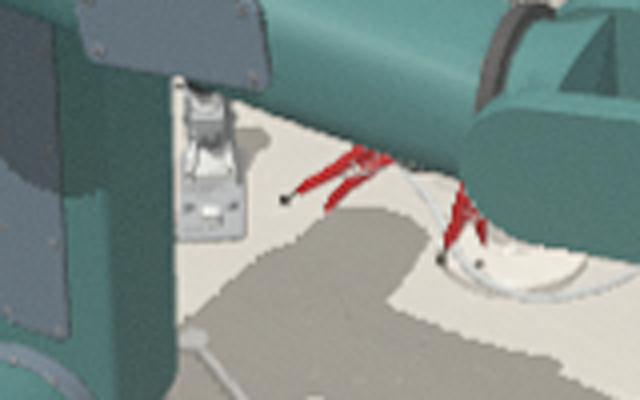

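Wrist view shows floor beyond the table edge and the fingers; the crop shows the clamp at crop (210,150) with its base plate, post at (211,210). Next I compute rack and clamp positions from the depth maps.

```bash
python3 - <<'E'
from h import *
P=[]
for n in("scene","side"):
    W=cloud(np.load(n+"0.npz")).reshape(-1,3);P.append(W)
P=np.concatenate(P);P=P[~np.isnan(P[:,0])]
# height map occupancy near table
b=(P[:,2]>0.013)&(P[:,2]<0.13)&(P[:,0]>0.2)&(P[:,0]<.75)&(abs(P[:,1])<.65)
H=np.zeros((110,260))
i=((P[b,0]-.2)/.005).astype(int);j=((P[b,1]+.65)/.005).astype(int)
np.maximum.at(H,(i,j),P[b,2])
img=cv2.resize((H*2000).clip(0,255).astype(np.uint8)[::-1,::-1],None,fx=3,fy=3,interpolation=0)
cv2.imwrite("pics/h0.png",img)
for lo,hi in((.024,.036),(.013,.023)):
    m=(P[:,2]>lo)&(P[:,2]<hi)&(P[:,0]>.2)&(P[:,0]<.55)&(P[:,1]>-.6)&(P[:,1]<-.1)
    print(m.sum(),np.percentile(P[m],[2,50,98],axis=0).round(3).tolist(),[np.array(x).round(3).tolist() for x in cv2.minAreaRect(P[m][:,:2].astype(np.float32))])
E
```

```text
2643 [[0.353, -0.366, 0.024], [0.424, -0.288, 0.03], [0.528, -0.221, 0.033]] [[0.44, -0.292], [0.153, 0.186], 89.812]
582 [[0.351, -0.367, 0.013], [0.378, -0.311, 0.018], [0.522, -0.112, 0.023]] [[0.441, -0.236], [0.264, 0.183], 89.822]
```

View pics/h0.png

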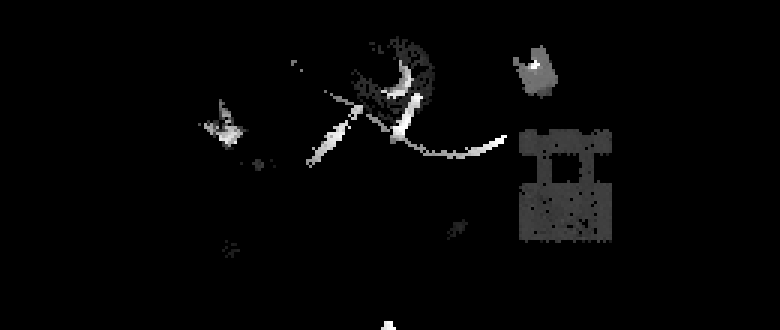

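carry_out(steps=[[[0,0,-0.06],0,-1],[[0.234,-0.151,-0.08],2.07,-1],[[0.234,-0.151,-0.08],2.07,-1],[[0.234,-0.151,-0.08],2.07,-1],[[0.234,-0.151,-0.08],2.07,-1],[[0.234,-0.151,-0.08],2.07,-1],[[0.234,-0.151,-0.08],2.07,-1],[[0.234,-0.151,-0.08],2.07,-1]])

```text
time: 1.15
tool_pos: [0.3596, -0.2908, 0.2501]
ee_rot: [3.141, 0.001, 0.0]
wrist_force: [-0.0, 0.3, -0.3]
width: 0.0939
finger_force: 0.0
```

```bash
python3 - <<'E'
from h import *
s=snap("wrist","wrist1");w=cloud(s)
o=robot.get_obs();print(o['time'],o['tool_pos'],o['ee_rot'],(-s['R'].T@s['t']).round(3))
P=np.concatenate([cloud(np.load(n+"0.npz")).reshape(-1,3) for n in("scene","side")])
m=(P[:,2]>.05)&(P[:,2]<.5)&(P[:,0]>.45)&(P[:,0]<.7)&(P[:,1]>-.35)&(P[:,1]<-.0)
for a in np.arange(-.35,0,.05):
    q=P[m&(P[:,1]>=a)&(P[:,1]<a+.05)]
    if len(q):print(a.round(2),len(q),q.min(0).round(3),q.max(0).round(3))
d=np.load("scene0.npz");W=cloud(d).reshape(-1,3);S=cloud(np.load("side0.npz")).reshape(-1,3)
for Q in(W,S):
    for lo,hi in((.005,.012),(.02,.03),(.03,.06),(.06,.1),(.1,.16)):
        m=(Q[:,2]>lo)&(Q[:,2]<hi)&(Q[:,0]>.44)&(Q[:,0]<.62)&(Q[:,1]>.2)&(Q[:,1]<.36)
        if m.sum():print(lo,m.sum(),Q[m].min(0).round(3),Q[m].mean(0).round(3),Q[m].max(0).round(3))
E
```

```text
1.2 [ 0.3594353  -0.29108969  0.25006943] [-3.14152097e+00  8.79857417e-04 -7.77787123e-04] [ 0.436 -0.291  0.465]
-0.3 294 [ 0.581 -0.276  0.05 ] [ 0.675 -0.25   0.25 ]
-0.25 834 [ 0.527 -0.25   0.05 ] [ 0.668 -0.2    0.309]
-0.2 312 [ 0.497 -0.2    0.102] [ 0.627 -0.15   0.349]
-0.15 2063 [ 0.485 -0.15   0.077] [ 0.668 -0.1    0.365]
-0.1 956 [ 0.488 -0.1    0.067] [ 0.658 -0.05   0.366]
-0.05 1693 [ 0.501 -0.05   0.05 ] [ 0.65 -0.    0.31]
0.005 184 [0.449 0.203 0.005] [0.504 0.246 0.008] [0.612 0.332 0.012]
0.02 79 [0.468 0.213 0.02 ] [0.526 0.267 0.025] [0.559 0.305 0.03 ]
0.03 76 [0.478 0.214 0.03 ] [0.541 0.276 0.041] [0.581 0.315 0.059]
0.06 104 [0.508 0.25  0.06 ] [0.531 0.271 0.08 ] [0.569 0.307 0.099]
0.1 16 [0.512 0.257 0.101] [0.519 0.27  0.111] [0.527 0.285 0.117]
0.005 2 [0.461 0.316 0.005] [0.466 0.338 0.006] [0.471 0.36  0.006]
0.06 1 [0.536 0.302 0.085] [0.536 0.302 0.085] [0.536 0.302 0.085]
```

View pics/wrist1.png

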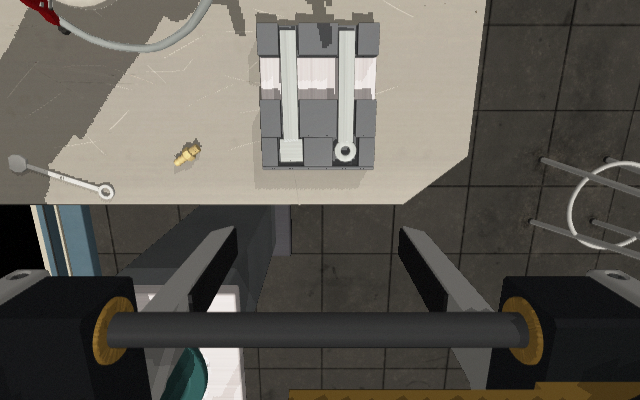

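Wrist view: rack at (260-380, 25-168); round eye at (345,150), square head at (291,150), so the eye link lies in the -y pocket; its bar crosses the gap at (346,75).

```bash
python3 - <<'E'
from h import *
s=np.load("wrist1.npz");w=cloud(s);g=s['image'].astype(int).sum(2)
for p in[(345,70),(345,80),(346,40),(345,110),(345,141),(290,75)]:print(p,w[p[1],p[0]].round(4))
for r in(65,75,85,110,125):
    row=w[r,335:358];m=row[:,2]>.024
    print(r,(row[:,1]*1000).round(0).tolist(),(row[:,2]*1000).round(0).tolist(),g[r,335:358].tolist())
for c in(345,318): print(c,[(r,*(w[r,c]*1000).round(0)[[0,2]]) for r in list(range(22,32))+list(range(52,62))+list(range(92,104))+list(range(155,172))])
E
```

```text
(345, 70) [ 0.4788 -0.3249  0.0285]
(345, 80) [ 0.467  -0.3251  0.0288]
(346, 40) [ 0.5131 -0.3254  0.0271]
(345, 110) [ 0.4308 -0.326   0.0284]
(345, 141) [ 0.3916 -0.3269  0.0281]
(290, 75) [ 0.4729 -0.2566  0.0278]
65 [-314.0, -315.0, -316.0, -316.0, -317.0, -319.0, -320.0, -321.0, -322.0, -324.0, -325.0, -326.0, -327.0, -328.0, -330.0, -331.0, -332.0, -333.0, -335.0, -336.0, -339.0, -341.0, -342.0] [6.0, 5.0, 3.0, 25.0, 29.0, 29.0, 29.0, 27.0, 28.0, 28.0, 30.0, 28.0, 28.0, 29.0, 25.0, 29.0, 29.0, 27.0, 28.0, 27.0, 6.0, 5.0, 7.0] [388, 382, 386, 250, 599, 617, 607, 614, 599, 588, 614, 623, 625, 632, 635, 628, 621, 632, 620, 552, 669, 668, 678]
75 [-314.0, -315.0, -316.0, -316.0, -317.0, -319.0, -320.0, -321.0, -323.0, -324.0, -325.0, -326.0, -327.0, -329.0, -330.0, -331.0, -332.0, -334.0, -335.0, -336.0, -340.0, -341.0, -342.0] [6.0, 5.0, 6.0, 27.0, 30.0, 28.0, 28.0, 28.0, 28.0, 29.0, 28.0, 29.0, 29.0, 28.0, 29.0, 29.0, 30.0, 28.0, 29.0, 28.0, 5.0, 6.0, 6.0] [390, 375, 383, 256, 618, 610, 604, 613, 605, 580, 617, 614, 622, 633, 637, 629, 624, 632, 631, 544, 662, 674, 678]
85 [-314
[... 4860 characters left out ...]
156, np.float64(373.0), np.float64(33.0)), (157, np.float64(371.0), np.float64(30.0)), (158, np.float64(369.0), np.float64(30.0)), (159, np.float64(368.0), np.float64(31.0)), (160, np.float64(367.0), np.float64(30.0)), (161, np.float64(366.0), np.float64(31.0)), (162, np.float64(364.0), np.float64(31.0)), (163, np.float64(363.0), np.float64(30.0)), (164, np.float64(361.0), np.float64(30.0)), (165, np.float64(360.0), np.float64(32.0)), (166, np.float64(359.0), np.float64(30.0)), (167, np.float64(357.0), np.float64(30.0)), (168, np.float64(356.0), np.float64(31.0)), (169, np.float64(355.0), np.float64(29.0)), (170, np.float64(348.0), np.float64(1.0)), (171, np.float64(347.0), np.float64(2.0))]
```

carry_out(steps=[[[0.055,0.02,0.03],-0.07,0.06],[[0.1105,0.0355,0.06],-0.07,0.06],[[0.1105,0.0355,0.12],-0.07,0.06],[[0.1105,0.0355,0.17],-0.07,0.06],[[0.1105,0.0355,0.19],-0.07,0.06],[[0.1105,0.0355,0.2],-0.07,0.06]])

```text
time: 1.95
tool_pos: [0.4688, -0.3264, 0.0481]
ee_rot: [-3.139, 0.003, 0.01]
wrist_force: [0.3, -0.0, 0.0]
width: 0.0445
finger_force: 0.0
```

```bash
python3 - <<'E'
from h import *
o=robot.get_obs();print(o['tool_pos'],o['ee_rot'],o['width'])
s=robot.snapshot("scene");W=cloud(s)
np.savez("scene1.npz",**s)
cv2.imwrite("pics/scene1.png",cv2.resize(s['image'][130:250,220:380,::-1],(800,600),interpolation=cv2.INTER_CUBIC))
E
```

```text
[ 0.46882125 -0.32639646  0.04807567] [-3.13932404e+00  3.05321845e-03  1.03927013e-02] 0.044450195154349205
```

View pics/scene1.png

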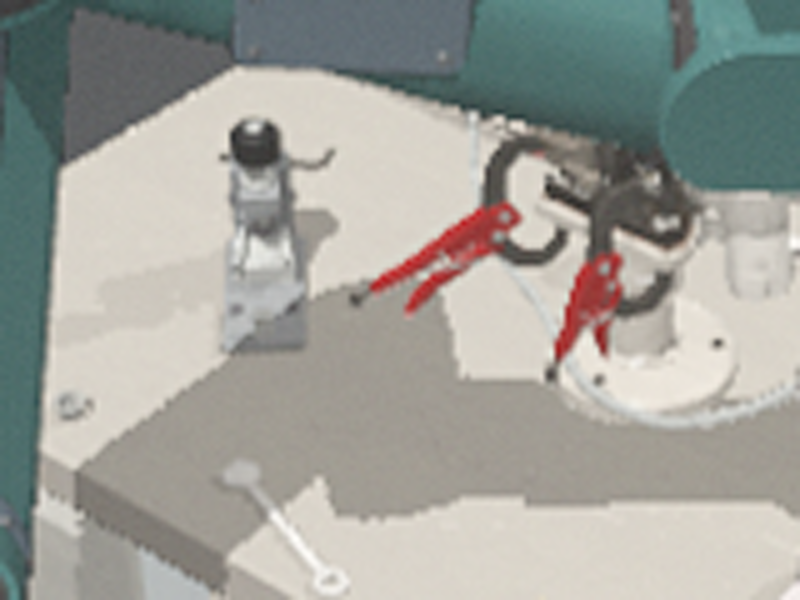

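Scene crop: clamp unobstructed, knob at crop (255,142), base plate (265,320) towards the robot. Now the grasp, then the clamp measurement.

carry_out(steps=[[[0.001,0,0.02],0,0.06],[[0.001,0,0.039],0,0.06],[[0.001,0,0.039],0,0.06],[[0.001,0,0.039],0,1],[[0.001,0,0.039],0,1],[[0.001,0,0.039],0,1],[[0.001,0,0.039],0,1]])

```text
time: 2.88
tool_pos: [0.4718, -0.3259, 0.0119]
ee_rot: [3.141, -0.0, 0.013]
wrist_force: [0.3, -0.3, 1.7]
width: 0.0076
finger_force: 0.0
```

```bash
python3 - <<'E'
from h import *
s=np.load("scene1.npz");W=cloud(s).reshape(-1,3)
R=lambda lo,hi:(W[:,2]>lo)&(W[:,2]<hi)&(W[:,0]>.4)&(W[:,0]<.66)&(W[:,1]>.15)&(W[:,1]<.4)
for lo,hi in((.005,.013),(.02,.029),(.03,.062),(.062,.082),(.082,.09),(.09,.105),(.105,.125),(.125,.14)):
    Q=W[R(lo,hi)]
    if len(Q)>3:
        r=cv2.minAreaRect(Q[:,:2].astype(np.float32));print(lo,len(Q),Q.min(0).round(3),np.median(Q,0).round(3),Q.max(0).round(3),np.round(r[0],3),np.round(r[1],3),round(r[2],1))
# flattened list of knob top points
E
```

```text
0.005 234 [0.401 0.157 0.005] [0.504 0.249 0.008] [0.658 0.399 0.013] [0.533 0.285] [0.263 0.23 ] 6.3
0.02 80 [0.466 0.213 0.021] [0.529 0.27  0.025] [0.562 0.301 0.029] [0.51  0.251] [0.111 0.041] 42.8
0.03 84 [0.502 0.155 0.03 ] [0.543 0.273 0.045] [0.659 0.309 0.061] [0.585 0.225] [0.059 0.182] 46.4
0.062 55 [0.507 0.249 0.062] [0.529 0.267 0.074] [0.576 0.301 0.082] [0.54  0.272] [0.056 0.047] 55.4
0.082 48 [0.511 0.257 0.082] [0.534 0.27  0.086] [0.576 0.309 0.09 ] [0.542 0.276] [0.054 0.043] 54.3
0.09 12 [0.518 0.259 0.091] [0.53  0.273 0.092] [0.535 0.282 0.105] [0.53  0.272] [0.009 0.025] 38.2
0.105 44 [0.514 0.252 0.105] [0.522 0.262 0.116] [0.547 0.29  0.125] [0.526 0.269] [0.03  0.036] 27.7
0.125 46 [0.514 0.253 0.125] [0.529 0.268 0.13 ] [0.545 0.29  0.134] [0.53  0.272] [0.037 0.029] 78.0
```

```bash
python3 - <<'E'
from h import *
o=robot.get_obs();print(o['tool_pos'],o['ee_rot'],o['width'],o['finger_force'],o['wrist_force'])
a=snap("wrist","wrist2");b=robot.snapshot("side")
im=np.vstack([a['image'][:,:,::-1][:300],cv2.resize(b['image'][200:320,280:440,::-1],(400,300)).repeat(1,0) if 0 else cv2.copyMakeBorder(cv2.resize(b['image'][200:320,280:440,::-1],(400,300)),0,0,0,240,0)])
cv2.imwrite("pics/m2.png",im)
E
```

```text
[ 0.47180995 -0.32590648  0.0118745 ] [ 3.14107361e+00 -4.89311966e-04  1.28533412e-02] 0.007632408191188763 0.0 [ 0.25774599 -0.33769113  1.67824279]
```

View pics/m2.png

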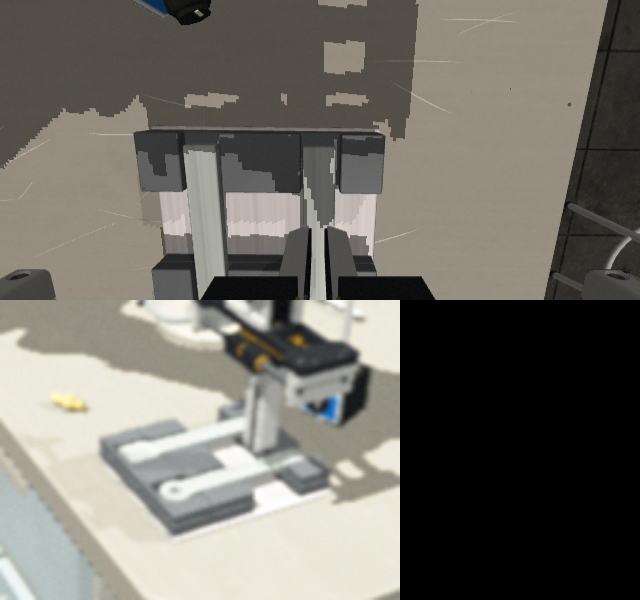

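```bash
python3 - <<'E'
from h import *
b=robot.snapshot("side");w=cloud(b);o=robot.get_obs();print(o['tool_pos'],o['width'],o['finger_force'])
for v in range(335,390,6):
    pass
for v in range(228,276,3):
    # crop (x,y)->img: 280+x*.4, 200+(y-300)*.4
    print(v,[tuple((w[v,u]*1000).round(0)) for u in(378,382,386,390)],b['image'][v,[378,382,386,390]].sum(1))
E
```

```text
[ 0.47164361 -0.32580396  0.01159326] 0.00028296851911924513 0.0
228 [(np.float64(601.0), np.float64(-124.0), np.float64(2.0)), (np.float64(444.0), np.float64(-350.0), np.float64(152.0)), (np.float64(443.0), np.float64(-366.0), np.float64(160.0)), (np.float64(448.0), np.float64(-374.0), np.float64(163.0))] [363 182 303 382]
231 [(np.float64(589.0), np.float64(-141.0), np.float64(3.0)), (np.float64(465.0), np.float64(-324.0), np.float64(126.0)), (np.float64(465.0), np.float64(-338.0), np.float64(133.0)), (np.float64(444.0), np.float64(-380.0), np.float64(159.0))] [423 418 403 353]
234 [(np.float64(582.0), np.float64(-151.0), np.float64(0.0)), (np.float64(465.0), np.float64(-325.0), np.float64(118.0)), (np.float64(465.0), np.float64(-340.0), np.float64(126.0)), (np.float64(480.0), np.float64(-336.0), np.float64(121.0))] [426 397 434 481]
237 [(np.float64(573.0), np.float64(-165.0), np.float64(-0.0)), (np.float64(464.0), np.float64(-327.0), np.float64(111.0)), (np.float64(466.0), np.float64(-340.0), np.float64(118.0)), (np.float64(478.0), np.float64(-339.0), np.float64(114.0))] [487 366
[... 2415 characters left out ...]
t64(470.0), np.float64(-330.0), np.float64(28.0)), (np.float64(477.0), np.float64(-337.0), np.float64(30.0)), (np.float64(489.0), np.float64(-337.0), np.float64(27.0))] [734 738 711 560]
270 [(np.float64(454.0), np.float64(-336.0), np.float64(28.0)), (np.float64(466.0), np.float64(-337.0), np.float64(25.0)), (np.float64(479.0), np.float64(-336.0), np.float64(20.0)), (np.float64(498.0), np.float64(-327.0), np.float64(9.0))] [650 497 465 321]
273 [(np.float64(444.0), np.float64(-351.0), np.float64(31.0)), (np.float64(476.0), np.float64(-324.0), np.float64(5.0)), (np.float64(486.0), np.float64(-327.0), np.float64(4.0)), (np.float64(493.0), np.float64(-334.0), np.float64(6.0))] [483 471 571 745]
```

```bash
python3 - <<'E'
from h import *
b=robot.snapshot("side");w=cloud(b).reshape(-1,3);o=robot.get_obs()
def low(w,p,r=.07):
    q=w[(np.hypot(w[:,0]-p[0],w[:,1]-p[1])<r)&(w[:,2]>.04)&(w[:,2]<.33)]
    print(len(q),np.percentile(q[:,2],[0,1,3]).round(3), q[q[:,2]<q[:,2].min()+.03].mean(0).round(3))
print(o['tool_pos']);low(w,o['tool_pos'])
d=np.load("side0.npz");low(cloud(d).reshape(-1,3),[.1945,-.514])
for n in("wrist1","wrist2"):
    s=np.load(n+".npz");c=(-s['R'].T@s['t']);W=cloud(s);
    print(n,c.round(3),(s['R'][2]).round(3))
    for p in((160,150),(250,160)): print(W[p[1],p[0]].round(3))
    q=W[225:300,200:440].reshape(-1,3);q=q[q[:,2]>c[2]-.35];k=(q[:,2]>.035);q=q[k];print('tips',q.min(0).round(3),q.max(0).round(3))
E
```

```text
[ 0.47162921 -0.32580444  0.01153635]
2923 [0.049 0.06  0.073] [ 0.467 -0.332  0.066]
1763 [0.204 0.209 0.213] [ 0.192 -0.517  0.221]
wrist1 [ 0.436 -0.291  0.465] [-0.261  0.    -0.965]
[ 0.376 -0.07   0.   ]
[ 0.362 -0.196  0.001]
tips [ 0.351 -0.35   0.284] [ 0.371 -0.232  0.352]
wrist2 [ 0.547 -0.325  0.227] [-0.26  -0.003 -0.966]
[ 0.521 -0.232  0.031]
[ 0.516 -0.286  0.032]
tips [ 0.464 -0.353  0.046] [ 0.507 -0.299  0.162]
```

```bash
python3 - <<'E'
from bench import robot
print(robot.hold_point_z,[a for a in dir(robot) if a[0]!='_'])
E
```

```text
0.0188 ['IKError', 'close_job', 'get_obs', 'hold_point_z', 'snapshot']
```

The cloud shows the real finger ends about 35 mm above the reported TCP (consistently .0345 at three poses). I correct for that: reported z = true tip − 0.0345.

carry_out(steps=[[[0,0,0],0,0.06],[[0,0,0],0,0.06],[[0,0,0],0,0.06],[[0,0,0.012],0,0.06],[[0,0,0.024],0,0.06],[[0,0,0.03],0,0.06],[[0,0,0.035],0,0.06],[[0,0,0.035],0,0.06]])

```text
time: 4.08
tool_pos: [0.4713, -0.3256, -0.0241]
ee_rot: [-3.141, 0.001, 0.013]
wrist_force: [-0.6, -0.5, -0.2]
width: 0.0438
finger_force: 0.0
```

carry_out(steps=[[[0,0,0],0,1],[[0,0,0],0,1],[[0,0,0],0,1],[[0,0,0],0,1],[[0,0,0],0,1]])

```text
time: 4.7
tool_pos: [0.4719, -0.326, -0.0231]
ee_rot: [3.141, -0.001, 0.013]
wrist_force: [0.3, -0.1, 2.3]
width: 0.0197
finger_force: 30.0
```

```bash
python3 - <<'E'
from h import *
s=np.load("scene1.npz");W=cloud(s)
for x,y in[(240,470),(330,580),(70,405),(225,560),(80,470),(45,450),(265,345),(355,300),(410,310),(560,375),(225,345),(305,345),(255,142)]:
    u,v=int(220+x/5),int(130+y/5);print((x,y),W[v,u].round(3))
S=cloud(robot.snapshot("side")).reshape(-1,3)
P=np.concatenate([W.reshape(-1,3),S])
m=(P[:,2]>.006)&(P[:,2]<.3)&(P[:,0]>.33)&(P[:,0]<.6)&(P[:,1]>-.2)&(P[:,1]<.25)
for a in np.arange(-.2,.25,.05):
  print(a.round(2),[(len(q),round(float(q[:,2].min()),3),round(float(q[:,2].max()),3)) if len(q:=P[m&(P[:,1]>=a)&(P[:,1]<a+.05)&(P[:,0]>=b)&(P[:,0]<b+.05)])else 0 for b in np.arange(.33,.6,.05)])
E
```

```text
(240, 470) [0.359 0.132 0.005]
(330, 580) [0.319 0.016 0.001]
(70, 405) [0.338 0.273 0.002]
(225, 560) [ 0.298  0.088 -0.007]
(80, 470) [ 0.297  0.22  -0.   ]
(45, 450) [ 0.297  0.254 -0.   ]
(265, 345) [0.463 0.205 0.012]
(355, 300) [0.48  0.133 0.074]
(410, 310) [0.505 0.106 0.064]
(560, 375) [ 0.521 -0.011  0.055]
(225, 345) [0.45  0.233 0.007]
(305, 345) [0.491 0.194 0.   ]
(255, 142) [0.522 0.26  0.131]
-0.2 [0, 0, 0, (79, 0.006, 0.136), 0, (18, 0.208, 0.226)]
-0.15 [(91, 0.006, 0.02), (5, 0.008, 0.017), 0, (74, 0.077, 0.107), (365, 0.006, 0.226), (67, 0.143, 0.224)]
-0.1 [(12, 0.006, 0.015), 0, 0, (51, 0.069, 0.086), (207, 0.009, 0.227), (142, 0.006, 0.192)]
-0.05 [0, 0, 0, (137, 0.05, 0.135), (1182, 0.006, 0.228), (388, 0.014, 0.218)]
-0.0 [(1, 0.007, 0.007), (2, 0.006, 0.007), (1, 0.009, 0.009), 0, (378, 0.007, 0.226), (133, 0.015, 0.159)]
0.05 [(12, 0.006, 0.009), 0, (1, 0.007, 0.007), (144, 0.007, 0.131), (537, 0.063, 0.197), (19, 0.012, 0.153)]
0.1 [(31, 0.006, 0.01), 0, (10, 0.071, 0.081), (138, 0.006, 0.115), (1, 0.007, 0.007), (2, 0.006, 0.059)]
0.15 [0, (1, 0.007, 0.007), (6, 0.006, 0.013), (14, 0.007, 0.011), 0, 0]
0.2 [(1, 0.006, 0.006), (1, 0.006, 0.006), (107, 0.006, 0.029), (115, 0.006, 0.079), (29, 0.006, 0.036), 0]
```

carry_out(steps=[[[0,0,-0.03],0,1],[[0,0,-0.07],0,1],[[-0.035,0,-0.09],0,1],[[-0.071,-0.02,-0.09],0,1],[[-0.071,-0.08,-0.09],0,1],[[-0.071,-0.14,-0.09],0,1],[[-0.071,-0.2,-0.09],0,1],[[-0.06,-0.25,-0.09],0,1],[[-0.037,-0.296,-0.09],0,1],[[-0.037,-0.296,-0.09],0,1]])

```text
time: 6.0
tool_pos: [0.4311, -0.0274, 0.0662]
ee_rot: [-3.141, 0.0, 0.019]
wrist_force: [-0.3, -0.6, -1.2]
width: 0.0196
finger_force: 30.0
```

carry_out(steps=[[[0,0,0.05],0,1],[[0,0,0.085],0,1],[[0,0,0.1],0,1],[[0,0,0.105],0,1],[[0,0,0.107],0,1],[[0,0,0.107],0,1]])

```text
time: 6.75
tool_pos: [0.4282, -0.0308, -0.035]
ee_rot: [-3.141, 0.007, 0.012]
wrist_force: [-20.1, 3.8, 35.9]
width: 0.0198
finger_force: 48.3
```

carry_out(steps=[[[0,0,-0.008],0,1],[[0,0,-0.008],0,1],[[0,0,-0.008],0,0.5],[[0,0,-0.008],0,0.3],[[0,0,-0.008],0,0.1],[[0,0,-0.008],0,-0.2],[[0,0,-0.05],0,-0.2],[[-0.06,0,-0.1],0,-0.2],[[-0.11,0,-0.12],0,-0.2],[[-0.11,0,-0.12],0,-0.2]])

```text
time: 8.0
tool_pos: [0.3209, -0.032, 0.0821]
ee_rot: [3.139, -0.007, 0.012]
wrist_force: [0.4, 0.1, -0.2]
width: 0.0564
finger_force: 0.0
```

```bash
python3 - <<'E'
from h import *
s=snap("wrist","wrist3");o=robot.get_obs();print(o['tool_pos'],o['ee_rot'],o['wrist_force'])
W=cloud(s);m=(W[...,2]>.005)&(W[...,2]<.016)&(abs(W[...,1]+.03)<.03)&(W[...,0]>.31)&(W[...,0]<.52)&(s['image'].sum(2)>380)
m=m.astype(np.uint8)
n,l,st,c=cv2.connectedComponentsWithStats(m)
for k in range(1,n):
    if st[k,4]>300:
        q=W[l==k];print(st[k],q.min(0).round(4),q.max(0).round(4),np.median(q[:,2]))
        for a in np.arange(.32,.52,.01):
            p=q[(q[:,0]>=a)&(q[:,0]<a+.01)]
            if len(p):print(a.round(3),((p[:,1].min()+p[:,1].max())/2).round(4),np.ptp(p[:,1]).round(4))
E
```

```text
[ 0.32094712 -0.03195395  0.08107019] [ 3.14000571 -0.00491007  0.01219319] [ 0.62445864  0.30914295 -1.00864613]
[316   0  14  57 373] [ 0.4364 -0.0394  0.0082] [ 0.4772 -0.0293  0.0127] 0.010509615283891502
0.43 -0.0345 0.0032
0.44 -0.0344 0.0048
0.45 -0.0351 0.0064
0.46 -0.0341 0.0095
0.47 -0.0343 0.0101
[ 301   75   33  116 2263] [ 0.325  -0.0459  0.0081] [ 0.4218 -0.0176  0.0127] 0.010478839247433192
0.32 -0.0323 0.0223
0.33 -0.0318 0.0284
0.34 -0.0317 0.0282
0.35 -0.032 0.0184
0.36 -0.0323 0.019
0.37 -0.0322 0.019
0.38 -0.0321 0.0188
0.39 -0.0302 0.0169
0.4 -0.0293 0.0151
0.41 -0.0279 0.0125
0.42 -0.0234 0.0033
```

View pics/wrist3.png

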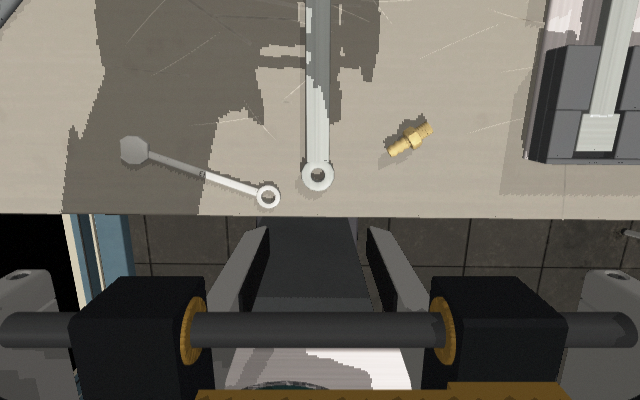

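Wrist view: link lies flat, eye at (317,176), bar straight up the image; centreline y≈-0.032, mid x≈0.405, so regrasp at x≈0.371.

carry_out(steps=[[[0.05,0,0.03],0,-0.2],[[0.05,0,0.07],0,-0.2],[[0.05,0,0.1],0,-0.2],[[0.05,0,0.114],0,-0.2],[[0.05,0,0.114],0,-0.2],[[0.05,0,0.114],0,1],[[0.05,0,0.114],0,1],[[0.05,0,0.114],0,1],[[0.05,0,0.114],0,1],[[0.05,0,0.114],0,1]])

```text
time: 9.3
tool_pos: [0.3708, -0.031, -0.0347]
ee_rot: [-3.142, -0.0, 0.013]
wrist_force: [-0.9, -0.3, -0.7]
width: 0.0198
finger_force: 30.0
```

```bash
python3 - <<'E'
from h import *
s=np.load("scene1.npz");W=cloud(s).reshape(-1,3)
# knob circle fit on upper pts: top disc
m=(abs(W[:,0]-.53)<.04)&(abs(W[:,1]-.27)<.04)
Q=W[m&(W[:,2]>.121)&(W[:,2]<.14)];print(len(Q),np.percentile(Q[:,2],[50,90,97]).round(4))
T=Q[Q[:,2]>np.percentile(Q[:,2],97)-.004];(c,r)=cv2.minEnclosingCircle(T[:,:2].astype(np.float32));print(len(T),np.round(c,4),round(r,4))
# side wall fit r=.018
from scipy.optimize import least_squares
S=W[m&(W[:,2]>.106)&(W[:,2]<.126)]
f=least_squares(lambda p:np.hypot(S[:,0]-p[0],S[:,1]-p[1])-.018,[.53,.272],loss='soft_l1',f_scale=.002);print(len(S),f.x.round(4),np.abs(f.fun).mean().round(4))
# arm top pts (z .082-.09) and column: axis via rect
A=W[m|((abs(W[:,0]-.55)<.05)&(abs(W[:,1]-.285)<.05))]
A=A[(A[:,2]>.081)&(A[:,2]<.0905)];print(cv2.minAreaRect(A[:,:2].astype(np.float32)),len(A))
# base plate outline
B=W[(W[:,2]>.006)&(W[:,2]<.016)&(W[:,0]>.43)&(W[:,0]<.62)&(W[:,1]>.18)&(W[:,1]<.36)];print(len(B),cv2.minAreaRect(B[:,:2].astype(np.float32)))
E
```

```text
57 [0.1285 0.1328 0.1335]
24 [0.5298 0.2685] 0.0156
46 [0.5342 0.2734] 0.0022
((0.541450560092926, 0.2751592993736267), (0.05688932538032532, 0.042800482362508774), 53.04378890991211) 53
181 ((0.503375768661499, 0.28987759351730347), (0.14660093188285828, 0.1641097068786621), 25.56153106689453)
```

carry_out(steps=[[[0,0,-0.06],0,1],[[0,0,-0.12],0,1],[[0.01,-0.05,-0.16],-1,1],[[0.02,-0.1,-0.2],-2,1],[[0.028,-0.16,-0.24],-3,1],[[0.028,-0.22,-0.285],-4,1],[[0.028,-0.272,-0.285],-4.22,1],[[0.028,-0.272,-0.285],-4.22,1],[[0.028,-0.272,-0.285],-4.22,1]])

```text
time: 10.42
tool_pos: [0.395, 0.2413, 0.2497]
ee_rot: [3.141, 0.002, 0.751]
wrist_force: [0.7, -0.6, -1.0]
width: 0.02
finger_force: 30.0
```

```bash
python3 - <<'E'
from h import *
s=snap("wrist","wrist4");o=robot.get_obs();print(o['tool_pos'],o['ee_rot'],o['width'],(-s['R'].T@s['t']).round(3))
W=cloud(s)
cv2.imwrite("pics/w4.png",cv2.resize(s['image'][:260,200:640,::-1],(792,468)))
E
```

```text
[0.39505841 0.24044856 0.24947343] [3.14138335e+00 2.36446781e-03 7.48918271e-01] 0.01957621335038265 [0.451 0.293 0.464]
```

View pics/w4.png

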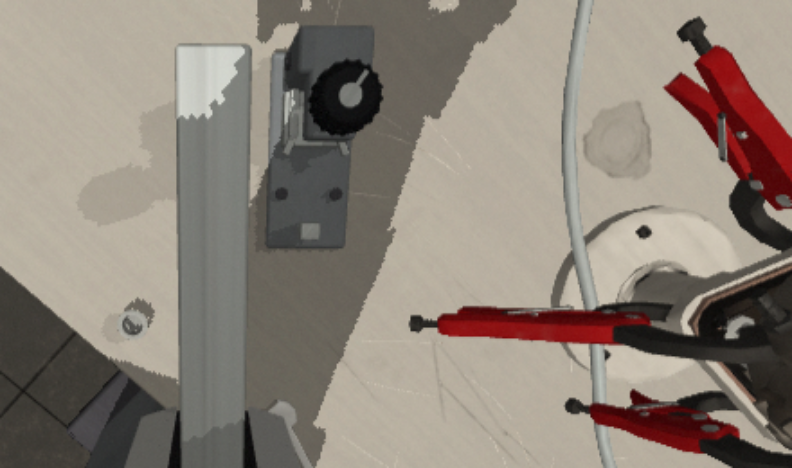

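Crop of wrist view: knob hub at crop (350,94), post at (311,231), base plate front edge y=247 from x=266 to 344; the held link at x 178–248 with its plain end at y=45, aligned within a degree or two of the clamp.

```bash
python3 - <<'E'
from h import *
from scipy.optimize import least_squares
s=np.load("wrist4.npz");W=cloud(s);P=W.reshape(-1,3)
o=robot.get_obs();tp=np.array(o['tool_pos']);yaw=o['ee_rot'][2]
near=lambda x,y,r:P[np.hypot(P[:,0]-x,P[:,1]-y)<r]
px=lambda x,y:W[int(round(y/1.8)),int(round(200+x/1.8))]
k0=px(350,94);po=px(311,231);print('knob',k0.round(4),'post',po.round(4))
N=near(k0[0],k0[1],.024);N=N[N[:,2]>k0[2]-.012]
c,r=cv2.minEnclosingCircle(N[:,:2].astype(np.float32));print('knob top',len(N),np.round(c,4),round(r,4),np.median(N[:,2]).round(4))
Q=near(po[0],po[1],.02);Q=Q[(Q[:,2]>.021)&(Q[:,2]<.031)];pc=cv2.minAreaRect(Q[:,:2].astype(np.float32));print('post',len(Q),pc)
d=np.array(c)-np.array(pc[0]);print('dist',np.hypot(*d).round(4),'yaw',np.degrees(np.arctan2(d[1],d[0])).round(2))
def edge(x0,x1,ys,cond):
    out=[]
    for y in ys:
        v=int(y/1.8);seg=W[v,int(200+x0/1.8):int(200+x1/1.8)];g=seg[cond(seg[:,2])]
        if len(g)>2:out.append(np.r_[g[0],g[-1]])
    return np.array(out)
E=edge(245,365,range(160,243,4),lambda z:(z>.005)&(z<.016));mid=(E[:,:2]+E[:,3:5])/2
f=np.polyfit(mid[:,0],mid[:,1],1);vx,vy,*_=cv2.fitLine(mid.astype(np.float32),cv2.DIST_HUBER,0,.01,.01).ravel();print('base z',np.median(E[:,2]).round(4),'width',np.hypot(*(E[:,:2]-E[:,3:5]).T).mean().round(4),'yaw',np.degrees(np.arctan2(vy,vx)).round(2),'mid',mid.mean(0).round(4))
L=edge(160,265,range(56,380,6),lambda z:(z>.25));ml=(L[:,:2]+L[:,3:5])/2
vx,vy,x,y=cv2.fitLine(ml.astype(np.float32),cv2.DIST_HUBER,0,.01,.01).ravel();print('link yaw',np.degrees(np.arctan2(vy,vx)).round(2),'z',np.median(L[:,2]).round(4),'w',np.hypot(*(L[:,:2]-L[:,3:5]).T).mean().round(4))
end=px(213,47);print('end',end.round(4));a=np.array([np.cos(yaw),np.sin(yaw)]);
rel=ml-tp[:2];print('lat at near/far',(rel[[-1,0]]@np.array([-a[1],a[0]])).round(4),'tip fwd',((end[:2]-tp[:2])@a).round(4),'tool yaw',np.degrees(yaw).round(2),tp.round(4))
for yy in range(42,52):print(yy,px(213,yy)[2].round(3),end='; ')
E
```

```text
knob [0.5344 0.274  0.1327] post [0.4795 0.2215 0.0271]
knob top 1227 [0.5345 0.2739] 0.0183 0.1313
post 101 ((0.4785152077674866, 0.22240300476551056), (0.010337384417653084, 0.01401137188076973), 43.72898483276367)
dist 0.0761 yaw 42.61
base z 0.0069 width 0.0582 yaw 42.63 mid [0.4941 0.2371]
link yaw 42.79 z 0.2938 w 0.0194
end [0.4772 0.3172 0.2945]
lat at near/far [0.0001 0.0004] tip fwd 0.1124 tool yaw 42.91 [0.3951 0.2404 0.2495]
42 -0.0; 43 0.293; 44 0.293; 45 0.295; 46 0.294; 47 0.294; 48 0.295; 49 0.295; 50 0.296; 51 0.296;
```

```bash
python3 - <<'E'
from h import *
P=np.concatenate([cloud(np.load(n+".npz")).reshape(-1,3) for n in("wrist4","scene1","scene0","wrist1")])
a=np.array([.7361,.6769]);n=np.array([-a[1],a[0]]);k=np.array([.5345,.2739])
r=P[:,:2]-k;f=r@a;l=r@n
for lo,hi in((-.22,-.14),(-.14,-.05)):
    m=(f>lo)&(f<hi)&(l>-.11)&(l<.11)&(P[:,2]>.04)&(P[:,2]<.2)
    q=P[m];print(lo,m.sum());h=np.c_[f,l,P[:,2]][m]
    for b in np.arange(-.11,.11,.02):
        t=h[(h[:,1]>=b)&(h[:,1]<b+.02)]
        if len(t):print(' ',b.round(2),len(t),np.percentile(t[:,2],[50,99]).round(3),t.max(0).round(3))
E
```

```text
-0.22 19
  -0.11 6 [0.097 0.101] [-0.141 -0.091  0.101]
  -0.09 10 [0.084 0.092] [-0.14  -0.07   0.092]
  -0.07 3 [0.076 0.078] [-0.141 -0.063  0.078]
-0.14 755
  -0.11 432 [0.098 0.107] [-0.118 -0.09   0.109]
  -0.09 243 [0.089 0.095] [-0.123 -0.07   0.095]
  -0.07 80 [0.078 0.081] [-0.127 -0.061  0.081]
```

carry_out(steps=[[[-0.0175,0.035,0],0.03,1],[[-0.0351,0.0695,0.02],0.03,1],[[-0.0351,0.0695,0.08],0.03,1],[[-0.0351,0.0695,0.13],0.03,1],[[-0.0351,0.0695,0.17],0.03,1],[[-0.0351,0.0695,0.17],0.03,1]])

```text
time: 11.22
tool_pos: [0.4134, 0.1638, 0.0764]
ee_rot: [-3.138, 0.009, 0.741]
wrist_force: [0.3, 0.5, -2.1]
width: 0.0196
finger_force: 30.0
```

carry_out(steps=[[[0,0,0.04],0,1],[[0,0,0.07],0,1],[[0,0,0.086],0,1],[[0,0,0.086],0,1],[[0,0,0.086],0,1]])

```text
time: 11.85
tool_pos: [0.4186, 0.1667, -0.0037]
ee_rot: [3.14, -0.003, 0.744]
wrist_force: [0.2, -0.5, -1.0]
width: 0.0196
finger_force: 30.0
```

```bash
python3 - <<'E'
from h import *
o=robot.get_obs();print(o['tool_pos'],o['ee_rot'],o['wrist_force'])
a=np.array([.7361,.6769]);n=np.array([-a[1],a[0]]);k=np.array([.5345,.2739]);r=np.array(o['tool_pos'][:2])-k;print(r@a,r@n)
E
```

```text
[ 0.41863478  0.166683   -0.00367491] [ 3.13989119e+00 -2.88750601e-03  7.43669955e-01] [ 0.2247309  -0.46578611 -0.9627082 ]
-0.15786357720017694 -0.0004932675075567541
```

carry_out(steps=[[[0.015,-0.0005,0.001],0,1],[[0.03,-0.0005,0.001],0,1],[[0.042,-0.0005,0.001],0,1],[[0.052,-0.0005,0.001],0,1],[[0.056,-0.0005,0.001],0,1],[[0.056,-0.0005,0.001],0,1]])

```text
time: 12.6
tool_pos: [0.4578, 0.2048, -0.0068]
ee_rot: [-3.141, 0.001, 0.744]
wrist_force: [0.1, -0.3, -1.1]
width: 0.0195
finger_force: 30.0
```

carry_out(steps=[[[0.003,0,0],0,1],[[0.005,0,0],0,1],[[0.006,0,0],0,1],[[0.007,0,0],0,1],[[0.007,0,0],0,1]])

```text
time: 13.22
tool_pos: [0.463, 0.2095, -0.0066]
ee_rot: [3.142, 0.0, 0.744]
wrist_force: [-0.4, 0.3, -0.7]
width: 0.0196
finger_force: 30.0
```

carry_out(steps=[[[0.001,0,0],0,1],[[0.002,0,0],0,1],[[0.003,0,0],0,1],[[0.003,0,0],0,1]])

```text
time: 13.72
tool_pos: [0.4636, 0.2103, -0.0073]
ee_rot: [-3.141, 0.005, 0.744]
wrist_force: [-3.1, -3.9, -0.6]
width: 0.0197
finger_force: 30.0
```

carry_out(steps=[[[0.0005,0,0.001],0,1],[[0.0005,0,0.002],0,1],[[0.0005,0,0.003],0,1],[[0.0005,0,0.003],0,1]])

```text
time: 14.22
tool_pos: [0.4637, 0.2103, -0.009]
ee_rot: [-3.141, 0.005, 0.744]
wrist_force: [-6.7, -4.8, 6.2]
width: 0.0196
finger_force: 30.0
```

carry_out(steps=[[[0,0,-0.001],0,0.6],[[0,0,-0.001],0,0.3],[[0,0,-0.001],0,0.15],[[0,0,-0.001],0,0.15],[[0,0,-0.03],0,0.15],[[0,0,-0.09],0,0.15],[[0,0,-0.15],0,0.15],[[0,0,-0.21],0,0.15],[[0,0,-0.25],0,0.15],[[0,0,-0.25],0,0.15]])

```text
time: 15.48
tool_pos: [0.4677, 0.2128, 0.2452]
ee_rot: [3.138, -0.009, 0.744]
wrist_force: [0.6, 0.8, 0.1]
width: 0.0399
finger_force: 0.0
```

```bash
python3 - <<'E'
from h import *
s=snap("wrist","wrist5");o=robot.get_obs();print(o['tool_pos'],o['ee_rot'],o['width'],o['joint_positions'])
P=cloud(s).reshape(-1,3);G=s['image'].reshape(-1,3).astype(int).sum(1)
a=np.array([.7361,.6769]);n=np.array([-a[1],a[0]]);k=np.array([.5345,.2739])
r=P[:,:2]-k;f=r@a;l=r@n
m=(P[:,2]>.029)&(P[:,2]<.042)&(abs(l)<.03)&(f>-.17)&(f<-.03)
for b in np.arange(-.17,-.03,.01):
    t=m&(f>=b)&(f<b+.01)
    if t.sum()>5:print(b.round(2),t.sum(),'lat',((l[t].min()+l[t].max())/2).round(4),np.ptp(l[t]).round(4),'z',np.median(P[t,2]).round(4))
print('eye end f',np.sort(f[m])[:3].round(4))
K=P[(np.hypot(f,l)<.024)&(P[:,2]>.122)&(P[:,2]<.14)];print(len(K),np.round(cv2.minEnclosingCircle(K[:,:2].astype(np.float32)),4) if 0 else cv2.minEnclosingCircle(K[:,:2].astype(np.float32)),np.median(K[:,2]))
S=cloud(robot.snapshot("scene")).reshape(-1,3);rr=S[:,:2]-k;ff=rr@a;ll=rr@n
m=(S[:,2]>.028)&(S[:,2]<.042)&(abs(ll)<.02)&(ff>-.17)&(ff<-.03);print('scene',m.sum(),[(b.round(2),np.median(S[m&(ff>=b)&(ff<b+.02),2]).round(4)) for b in np.arange(-.16,-.03,.02)])
E
```

```text
[0.46652798 0.21232594 0.24201175] [ 3.13996224 -0.00370478  0.74419355] 0.039755562890777946 [ 3.16413594e-01 -2.90195967e-03  1.32377200e+00  5.50915329e-05
  1.81667530e+00  1.14303291e+00]
-0.15 7 lat 0.0011 0.0107 z 0.0354
-0.14 122 lat 0.0012 0.0267 z 0.0353
-0.13 107 lat 0.0004 0.028 z 0.0354
-0.12 125 lat 0.0011 0.0239 z 0.0357
-0.11 112 lat 0.0011 0.0184 z 0.036
-0.1 115 lat 0.0011 0.0183 z 0.0362
-0.09 108 lat 0.0011 0.0182 z 0.0365
-0.08 124 lat 0.0005 0.0193 z 0.0364
-0.07 127 lat 0.0004 0.0192 z 0.0368
-0.06 128 lat 0.0004 0.0191 z 0.0369
-0.05 128 lat 0.0005 0.019 z 0.0371
-0.04 128 lat 0.0005 0.0188 z 0.0373
eye end f [-0.1404 -0.1403 -0.1403]
1095 ((0.5345551371574402, 0.2735216021537781), 0.01815614476799965) 0.1313724007362884
scene 123 [(np.float64(-0.16), np.float64(0.0342)), (np.float64(-0.14), np.float64(0.0335)), (np.float64(-0.12), np.float64(0.0342)), (np.float64(-0.1), np.float64(0.0347)), (np.float64(-0.08), np.float64(0.0348)), (np.float64(-0.06), np.float64(0.0351)), (np.float64(-0.04), np.float64(0.0364))]
```

carry_out(steps=[[[0.03,0,0],-1.05,-0.28],[[0.06,0,0],-2.1,-0.28],[[0.09,0,0],-3.15,-0.28],[[0.093,0,0],-4.2,-0.28],[[0.093,0,0],-5.25,-0.28],[[0.093,0,0],-6.3,-0.28],[[0.093,0,0],-7.35,-0.28],[[0.093,0,0],-8.4,-0.28],[[0.093,0,0],-9.4,-0.28],[[0.093,0,0],-10.4,-0.28]])

```text
time: 16.82
tool_pos: [0.533, 0.2745, 0.237]
ee_rot: [-3.137, -0.003, 2.565]
wrist_force: [-0.1, -0.9, 0.1]
width: 0.0601
finger_force: 0.0
```

carry_out(steps=[[[0,0,0],-1,-0.28],[[0,0,0],-2,-0.28],[[0,0,0],-2,-0.28],[[0,0,0],-2,-0.28],[[0,0,0],-2,-0.28]])

```text
time: 17.45
tool_pos: [0.5338, 0.2748, 0.2398]
ee_rot: [-3.141, -0.001, 2.907]
wrist_force: [0.1, 0.1, 0.8]
width: 0.0602
finger_force: 0.0
```

```bash
python3 - <<'E'
from h import *
o=robot.get_obs();p=np.array(o['tool_pos']);y=o['ee_rot'][2];print(p,o['ee_rot'],o['joint_positions'],o['width'])
d=np.array([.5345,.2737])-p[:2];print('tx',d@[np.cos(y),np.sin(y)],'ty',d@[np.sin(y),-np.cos(y)])
E
```

```text
[0.53384606 0.27481309 0.23979189] [-3.14090796e+00 -7.93219289e-04  2.90692509e+00] [ 3.81060093e-01  2.00388633e-01  1.10718841e+00 -1.04452678e-04
  1.83505860e+00 -9.55096172e-01] 0.06019735606589157
tx -0.0008948290375082506 ty -0.0009305280859541815
```

carry_out(steps=[[[-0.001,-0.001,0.05],0,-0.28],[[-0.001,-0.001,0.1],0,-0.28],[[-0.001,-0.001,0.145],0,-0.28],[[-0.001,-0.001,0.165],0,-0.28],[[-0.001,-0.001,0.17],0,-0.28],[[-0.001,-0.001,0.17],0,-0.28],[[-0.001,-0.001,0.17],0,1],[[-0.001,-0.001,0.17],0,1],[[-0.001,-0.001,0.17],0,1],[[-0.001,-0.001,0.17],0,1]])

```text
time: 18.7
tool_pos: [0.5353, 0.2736, 0.0714]
ee_rot: [3.141, 0.001, 2.908]
wrist_force: [-0.5, -1.5, 2.8]
width: 0.0353
finger_force: 30.0
```

carry_out(steps=[[[0,0,0.0005],0.6,1],[[0,0,0.0011],1.3,1],[[0,0,0.0018],2.1,1],[[0,0,0.0024],2.9,1],[[0,0,0.0031],3.7,1],[[0,0,0.0037],4.5,1],[[0,0,0.0044],5.3,1],[[0,0,0.0051],6.1,1],[[0,0,0.0057],6.9,1],[[0,0,0.0057],6.9,1]])

```text
time: 19.95
tool_pos: [0.5346, 0.273, 0.0656]
ee_rot: [-3.141, 0.001, 1.705]
wrist_force: [-1.5, -3.0, 5.0]
width: 0.0355
finger_force: 30.0
```

```bash
python3 - <<'E'
from h import *
o=robot.get_obs();print(o['tool_pos'],o['ee_rot'],o['wrist_force'],o['wrist_torque'],o['width'])
E
```

```text
[0.53459562 0.27299078 0.06555354] [-3.14129689e+00  1.16909531e-03  1.70504213e+00] [-1.53773633 -2.97808949  4.96306078] [-0.62148976  0.35943684 -0.10838013] 0.035524306918549735
```

```bash
python3 - <<'E'
from h import *
a=np.array([.7361,.6769]);n=np.array([-a[1],a[0]]);k=np.array([.5345,.2737])
for w in("wrist4","wrist5"):
    P=cloud(np.load(w+".npz")).reshape(-1,3);r=P[:,:2]-k;f=r@a;l=r@n
    d=np.hypot(f,l)
    m=d<.014;t=P[m&(P[:,2]>.12)&(P[:,2]<.14),2]
    q=P[(d>.021)&(d<.05)&(f>.0)&(abs(l)<.013)&(P[:,2]>.07)&(P[:,2]<.1),2]
    b=P[(f>-.11)&(f<-.03)&(abs(l)<.06)&(abs(l)>.04)&(P[:,2]<.02)&(P[:,2]>-.01),2]
    print(w,np.percentile(t,[10,50,90]).round(4),np.percentile(q,[10,50,90]).round(4),np.median(b).round(4))
E
```

```text
wrist4 [0.1308 0.1319 0.133 ] [0.0853 0.0864 0.0875] 0.0005
wrist5 [0.1308 0.1319 0.1331] [0.0855 0.0865 0.0875] 0.0005
```

carry_out(steps=[[[0,0,0.0007],0.8,1],[[0,0,0.0014],1.6,1],[[0,0,0.002],2.4,1],[[0,0,0.0027],3.2,1],[[0,0,0.0033],4.0,1],[[0,0,0.004],4.8,1],[[0,0,0.0047],5.6,1],[[0,0,0.0053],6.4,1],[[0,0,0.006],7.2,1],[[0,0,0.006],7.2,1]])

```text
time: 21.2
tool_pos: [0.5338, 0.2733, 0.0597]
ee_rot: [3.142, 0.002, 0.449]
wrist_force: [-3.8, -1.5, 6.4]
width: 0.0354
finger_force: 30.0
```

carry_out(steps=[[[0,0,0.0005],0.6,1],[[0,0,0.0009],1.1,1],[[0,0,0.0009],1.1,1],[[0,0,0.0009],1.1,0.6],[[0,0,0.0009],1.1,0.3],[[0,0,0.0009],1.1,0],[[0,0,0.0009],1.1,-0.2],[[0,0,0.0009],1.1,-0.28],[[0,0,-0.04],1.1,-0.28],[[0,0,-0.1],1.1,-0.28]])

```text
time: 22.45
tool_pos: [0.5332, 0.2731, 0.1567]
ee_rot: [3.141, 0.006, 0.256]
wrist_force: [0.9, 0.4, 0.4]
width: 0.0605
finger_force: 0.0
```

carry_out(steps=[[[-0.05,0,-0.06],0,-0.28],[[-0.1,0,-0.09],0,-0.28],[[-0.1,0,-0.09],0,-0.28],[[-0.1,0,-0.09],0,-0.28]])

```text
time: 22.95
tool_pos: [0.4382, 0.2486, 0.2489]
ee_rot: [-3.142, -0.001, 0.256]
wrist_force: [0.6, -0.2, -1.2]
width: 0.0603
finger_force: 0.0
```

```bash
python3 - <<'E'
from h import *
o=robot.get_obs();print(o['time'],o['tool_pos'],o['ee_rot'],o['wrist_force'])
a=np.array([.7361,.6769]);n=np.array([-a[1],a[0]]);k=np.array([.5345,.2737])
for w in("wrist","scene"):
    s=snap(w,w+"6");P=cloud(s).reshape(-1,3);r=P[:,:2]-k;f=r@a;l=r@n;d=np.hypot(f,l)
    t=P[(d<.014)&(P[:,2]>.1)&(P[:,2]<.14),2]
    q=P[(d>.021)&(d<.05)&(f>0)&(abs(l)<.013)&(P[:,2]>.07)&(P[:,2]<.1),2]
    m=(P[:,2]>.029)&(P[:,2]<.042)&(abs(l)<.02)&(f>-.17)&(f<-.03)
    print(w,len(t),np.percentile(t,[10,50,90]).round(4) if len(t) else 0,np.median(q).round(4),'link',m.sum(),np.sort(f[m])[:2].round(4),[(round(b,2),np.median(P[m&(f>=b)&(f<b+.02),2]).round(4),np.median(l[m&(f>=b)&(f<b+.02)]).round(4)) for b in np.arange(-.14,-.03,.02)])
E
```

```text
22.95 [0.43820282 0.24857906 0.24885024] [-3.14152517e+00 -1.49547040e-03  2.55811627e-01] [ 0.64110635 -0.23366305 -1.2005757 ]
wrist 666 [0.1183 0.1194 0.1205] 0.0865 link 1360 [-0.141 -0.141] [(np.float64(-0.14), np.float64(0.0361), np.float64(0.0009)), (np.float64(-0.12), np.float64(0.0365), np.float64(0.0011)), (np.float64(-0.1), np.float64(0.0364), np.float64(0.0011)), (np.float64(-0.08), np.float64(0.0364), np.float64(0.001)), (np.float64(-0.06), np.float64(0.0365), np.float64(0.0006)), (np.float64(-0.04), np.float64(0.0364), np.float64(0.0008))]
scene 24 [0.1136 0.1167 0.1207] nan link 116 [-0.1489 -0.1448] [(np.float64(-0.14), np.float64(0.0348), np.float64(0.0001)), (np.float64(-0.12), np.float64(0.034), np.float64(0.0004)), (np.float64(-0.1), np.float64(0.0343), np.float64(0.0006)), (np.float64(-0.08), np.float64(0.0347), np.float64(0.0038)), (np.float64(-0.06), np.float64(0.0361), np.float64(0.0009)), (np.float64(-0.04), np.float64(0.0343), np.float64(-0.0005))]
  return _methods._mean(a, axis=axis, dtype=dtype,
  ret = ret.dtype.type(ret / rcount)
```

```bash
python3 -c "
from bench import robot
print(robot.close_job())"
```

```text
the job is handed in; nothing more can be done
None
```

The round-eyed link is in the clamp, home against the stop with its eye pointing out, and the knob is turned to about 3.15 rad by camera measurement (roughly 4 mm of foot travel). The gripper has let go, the square-headed link was left in its rack, and the job was handed in at about 23 s.

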